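Draw the loaded seasoning tray up against its buffers

ROBOT

A 6-joint arm with a two-finger parallel gripper is mounted at the origin on a cart in front of the work surface, level with it; the furniture and walls round the work are solid. World frame = base frame: x ahead of the robot, y to its left, z up, the work surface at z = 0. Lengths are in m, angles in degrees, forces in N, time in s.
With the tool pointing down it reaches from about 0.25 to 0.725 m from the base axis. Payload 9.7 kg.
Tool frame: the origin (TCP) lies midway between the tips of the shut fingers; the grasp point (between the pads) lies 19 mm behind it; x points along the fingers, y is the direction in which the jaws open and shut, and the axes are right-handed (so a half turn about x gives the same grasp; the last joint's range is limited). The gripper opens to 85 mm and grips with 20 to 120 N. Pads are 22 mm wide; open, the fingers measure 114 mm over their backs; the gripper's body (76 mm by 85 mm) begins 54 mm behind the grasp point. The pads swing forward as they close: fully open they stand 13 mm farther back than shut.
Start: joints at [-74.141, 4.979, 10.078, 95.1, 0, 90], TCP at [0.15, -0.529, 0.231] pointing down, gripper open.
Joint ranges: [-179.16, 179.16], [-48.56, 103.87], [-65.8, 70.77], [-126.05, 130.52], [-82.76, 87.17], [-180, 180]. Speed limits (degrees/s): [127.2, 127.2, 147.25, 180, 180, 180].

INTERFACE

Orientations are given as [roll, pitch, yaw] about the fixed x, y, z axes, in that order (R = Rz(yaw) Ry(pitch) Rx(roll)).
In Python, from workcell import bot, cams gives the robot as it stands.
- The arm moves only by the tool apply_moves, never from a script. Its argument "commands" is a list of rows, each a list of 5 numbers: the shift along the tool's x, y, z in m, then the turn about the tool's x in rad, then the opening, from -1 (shut) to 1 (fully open). In form: [[tx, ty, tz, roll, hand], ...]. A call has 1 to 12 rows; each row is the pose to reach, as a shift and turn from the pose measured when the call began, along the tool's axes at that moment; what a row does not reach only later rows make up. A row lasts 1/10 s, in which the tool goes at most 50 mm and 8.59 degrees, less where a joint would pass 70% of its speed; a pose out of reach is approached as far as the arm can. A call with a gripper value outside its range is refused whole. The fingers move at their own pace and stop on an object; "newtons" is the grip in N (left out, the last holds). Time passes only in rows, so rows that repeat a pose let the fingers close. It gives the time, the measured TCP pose, the force and the opening at its end, in the units of the state.
- bot.get_obs(): the state, without advancing time (a new reading comes with each control period).
- cams.camera(name): name is "side" or "top" or "wrist"; returns a dict with "frame" (480x640x3 uint8, blue, green, red), "depth" (480x640 float32, m along the optical axis (not along the pixel's ray), 0 where there is no reading), "camera_matrix" (3x3 intrinsics, pixels), "R" (3x3) and "t" (3): a world point X has camera coordinates R X + t; the wrist camera has in their place "mount" (4x4, takes a point from camera to tool coordinates, whose origin is the TCP and whose axes are the tool frame's). Camera axes: x right, y down, z forward; pixel columns grow to the right and rows downward; lengths in m; the calibration is good to about 2 mm. A picture is of the moment at which its call begins: read the wrist's pose just before it.
- bot.job_done(): hands the job in, once; it reports no verdict.
Trained networks look in the newest picture that a camera, given by its name, has taken for a name from the list of things; names that differ only in an ending like _2 or _b are one class to them, and where a whole thing is asked for, a point or a joint stands for the part that bears it (a point fixed in the world has none). Each returns a list of dicts, best first, with "confidence" (0 to 1); they miss things now and then, are a little off and sometimes report something else, mostly with a low value. They report only what shows in the picture. A call takes as long as a camera call. They do not tell look-alikes from the thing itself.
- cams.spot_in(name, camera): "rect" ([left, top, right, bottom] in pixels, round what is visible of it).
The state is a dict: "time": time; "q": joint angles; "qd": joint speeds; "joint_efforts": joint torques, N m; "ee_pos": TCP position; "tcp_rot": TCP orientation; "wrist_force": force on the tool from outside, world axes, zero at the start; "torque": the same for the moment, N m; "opening": finger opening in m.
Only numpy, scipy, OpenCV 4.12 (cv2) and the standard library are available. Lean on these libraries where they do the work, as an engineer would, in place of code of your own. Each camera call takes 0.05 s, during which the arm holds its last target. There are 200 camera calls.

TASK

Bring the steel seasoning tray within the cook's reach: hook your fingertips behind its far lip (the one away from the robot), touching the tray nowhere else, and drag it gently towards the robot, square and without jamming in between the two guide rails, until it comes up against the two rubber buffers of the stop. Nobody has measured how far the buffers are screwed out, so feel for them: pull the tray snugly against them with about 8 N more than it takes to slide it, for half a second, never a bang or more than 20 N, then let go and leave it there. Nothing in the tray may fall over, and the three jars and bottles beside it stay where they are.

Things in the scene. Friction and masses are not known exactly. Their poses are not given: they have to be found in the camera images.
- tray: Loose open steel tray, walls 160 (x) by 200 (y) mm outside, 60 high, 4 thick; a lip (z 55-60 mm) turned out 8 mm all round. Origin: centre of its underside, z up, +x away from the robot: outer edge of the far lip at x = +88 mm, table free 60 mm behind it. Slides on the table at about 3 to 9 N with its load. Starts just outside the bay, up to 8 mm off its middle line and 0.15 rad askew.
- bay: Fixed bay: two steel guide rails, 25 mm high, 206 mm apart (3 mm clearance each side of the tray's walls; its lip passes above). Origin: on the table midway between them, 100 mm out from the stop block's inner face; +x out of the bay, away from the robot. Rails run straight to x = -35 mm, flaring to 250 mm apart at x = +2 mm. Tray goes in along -x, axes parallel; its origin ends at bay x = -8 to +16 mm.
- stop: Fixed aluminium stop block, 22 x 226 x 50 mm, at the robot's end of the bay; origin and axes as the bay's (inner face at x = -100 mm). Carries two rubber buffers (16 mm across, z = 44 mm, y = -55 and +55 mm) that meet the tray's near wall. Their faces stand at x = -88 to -64 mm, different each time, not measured: felt as a rise of the pull over the tray's sliding friction. Firm: about 1 mm give at 20 N, so go slowly.
- pepper: Spice jar, 47 mm across, 98 mm tall, standing loose in the tray's near left part. Origin: centre of its underside, z up. Must stay standing in the tray.
- milk_tin: Tin, 75 mm across, 58 mm tall, standing loose in the tray's far left part. Origin: centre of its underside, z up. Must stay standing in the tray.
- dip_cup: Small white cup, 67 mm across, 33 mm tall, standing loose in the right half of the tray. Origin: centre of its underside, z up. Must stay standing in the tray.
- vinegar: Bystander: bottle, 62 mm across, 237 mm tall, standing on the table to the left of the tray. Origin: centre of its underside. Leave alone.
- sugar_jar: Bystander: large jar, 92 mm across, 171 mm tall, standing to the right of the bay. Origin: centre of its underside. Leave alone.
- chilli_jar: Bystander: jar, 70 mm across, 112 mm tall, standing behind the tray to the left. Origin: centre of its underside. Leave alone.
Mind the look-alikes: they are no part of the job. What is shaped like the dip_cup but green, pink or red is not meant.

How it is judged:
By the outcome, as a careful person would: the job done as asked, in the order asked, and still so for the second after the job is handed in, with the robot touching nothing.
It also fails if it takes over 67 s, if anything falls off the work surface, if the arm or the gripper's body presses on something with over 40 N, if the wrist force passes 120 N, or if a joint passes its speed limit or range.

## Working session

There is one attempt and no reset: what is moved stays moved. The work goes in short steps, Python scripts to look and compute and a tool call to move; the robot and the scene stay as the last step left them, time stands still between calls to the robot, and variables do not carry over. Pictures are saved under pics/ and viewed, about 8 in all and at most 12, crops included, and the job is handed in when it is done.

Besides the shell and the picture viewer there is one more tool, called after "Emit:" as name(argument=value, ...), one argument or row to a line, values as JSON. apply_moves: Moves the arm, as the interface text tells. Its arguments: {"type":"object","properties":{"commands":{"type":"array"},"newtons":{"type":"number"}},"required":["commands"]}

```bash
mkdir -p pics; ls; cat > h.py <<'E'
import numpy as np, cv2
from workcell import bot, cams
def pts(c):
    K=c["camera_matrix"];d=c["depth"];v,u=np.mgrid[:480,:640]
    P=np.stack([(u-K[0,2])/K[0,0]*d,(v-K[1,2])/K[1,1]*d,d],-1)
    W=(P-c["t"])@c["R"]; W[d==0]=np.nan
    return W
E
python3 - <<'E'
from h import *
o=bot.get_obs();print({k:np.round(v,3) for k,v in o.items()})
for n in ["top","side"]:
    c=cams.camera(n);cv2.imwrite(f"pics/{n}0.png",c["frame"]);np.savez(n+"0.npz",**c)
    W=pts(c);print(n,"cam at",-np.array(c["R"]).T@c["t"])
    for t in "tray bay stop pepper milk_tin dip_cup vinegar sugar_jar chilli_jar".split():
        for r in cams.spot_in(t,n)[:2]:
            l,tp,rr,b=map(int,r["rect"]);s=W[tp:b,l:rr].reshape(-1,3);s=s[~np.isnan(s[:,0])]
            print(t,[l,tp,rr,b],round(r["confidence"],2),np.round(np.nanmedian(s,0),3),np.round(np.percentile(s[:,2],98),3))
E
```

```text
pics
{'time': np.float64(0.0), 'q': array([-7.4143e+01,  5.0110e+00,  1.0033e+01,  9.5099e+01,  1.0000e-03,
        9.0000e+01]), 'qd': array([ 0.012, -0.075, -0.011, -0.011,  0.1  , -0.033]), 'joint_efforts': array([-3.0000e-03, -5.2039e+01,  4.6480e+01,  1.6000e-02, -0.0000e+00,
       -0.0000e+00]), 'ee_pos': array([ 0.15 , -0.529,  0.231]), 'tcp_rot': array([-90.609,  89.923, 105.248]), 'wrist_force': array([ 0.282,  0.263, -0.094]), 'torque': array([ 0.072,  0.001, -0.008]), 'opening': np.float64(0.086)}
top cam at [0.51322915 0.05074048 1.12401147]
tray [271, 218, 385, 316] 0.84 [0.552 0.053 0.006] 0.102
bay [245, 302, 374, 375] 0.95 [ 0.393  0.093 -0.   ] 0.06
pepper [285, 269, 311, 288] 0.83 [0.526 0.113 0.102] 0.106
milk_tin [289, 230, 328, 266] 0.57 [0.593 0.094 0.058] 0.064
dip_cup [400, 256, 432, 287] 0.85 [ 0.543 -0.145  0.007] 0.036
dip_cup [420, 202, 450, 231] 0.79 [ 0.667 -0.19   0.008] 0.036
vinegar [208, 241, 253, 274] 0.68 [0.565 0.242 0.132] 0.24
sugar_jar [386, 323, 439, 370] 0.84 [ 0.396 -0.11   0.171] 0.175
chilli_jar [244, 139, 285, 183] 0.73 [0.775 0.186 0.093] 0.116
side cam at [0.19433465 0.94888267 0.56713229]
tray [304, 218, 408, 306] 0.88 [0.523 0.079 0.028] 0.102
bay [349, 251, 474, 343] 0.7 [0.396 0.109 0.001] 0.061
stop [406, 263, 471, 339] 0.8 [0.338 0.098 0.005] 0.052
pepper [335, 237, 363, 278] 0.94 [0.519 0.132 0.07 ] 0.103
milk_tin [303, 238, 332, 266] 0.56 [0.59  0.102 0.059] 0.142
dip_cup [328, 203, 357, 221] 0.77 [ 0.662 -0.196  0.019] 0.06
dip_cup [365, 218, 395, 233] 0.64 [ 0.543 -0.161  0.027] 0.061
vinegar [270, 194, 308, 327] 0.64 [0.569 0.268 0.078] 0.237
sugar_jar [422, 176, 467, 259] 0.84 [ 0.387 -0.086  0.093] 0.172
sugar_jar [334, 237, 360, 276] 0.3 [0.519 0.133 0.075] 0.103
chilli_jar [196, 217, 236, 282] 0.79 [0.771 0.205 0.059] 0.112
chilli_jar [420, 177, 468, 261] 0.3 [ 0.388 -0.087  0.085] 0.172
```

```bash
python3 - <<'E'
import cv2
a=cv2.imread("pics/top0.png")[120:390,190:470]
cv2.imwrite("pics/topcrop.png",cv2.resize(a,None,fx=2.2,fy=2.2,interpolation=cv2.INTER_CUBIC))
E
```

```text
(no output)
```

View pics/topcrop.png

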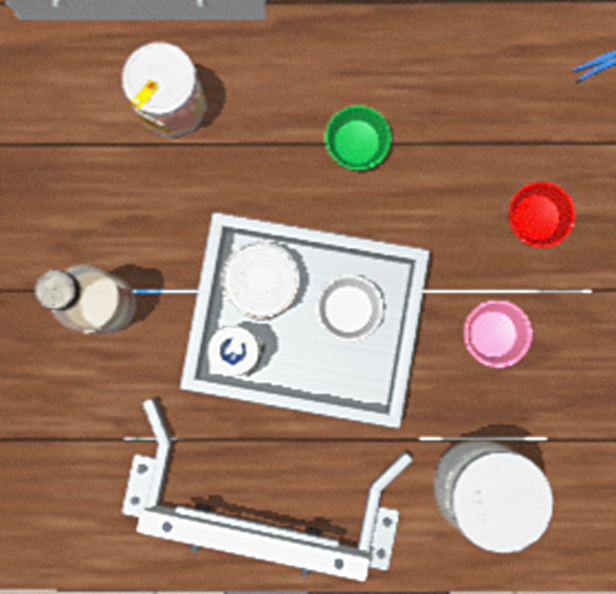

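The image shows the tray at crop (305,320), askew from the bay at (265,500). The white cup inside the tray, at crop (350,307), is the dip_cup. The green (358,137), red (542,213) and pink (497,333) cups outside are look-alikes. The green one stands behind the tray. Next I fit the tray and the bay precisely.

```bash
cat > fit.py <<'E'
from h import *
from scipy.optimize import minimize
def rectfit(P,hx,hy,x0,w=.008):
    # points on a frame of outer half sizes hx,hy, width w: penalise distance outside band
    def f(p):
        c,s=np.cos(p[2]),np.sin(p[2]);d=P-p[:2];x=d[:,0]*c+d[:,1]*s;y=-d[:,0]*s+d[:,1]*c
        g=np.maximum(abs(x)-hx,abs(y)-hy)   # 0 at outer edge, -w inner
        return np.minimum(abs(g+w/2),.012).sum()
    return min((minimize(f,np.array(x0)+[0,0,a],method="Nelder-Mead",options=dict(initial_simplex=np.array(x0)+[0,0,a]+np.array([[0,0,0],[.01,0,0],[0,.01,0],[0,0,.08]]),xatol=1e-5,fatol=1e-6)) for a in(-.1,0,.1)),key=lambda r:r.fun)
def tray(c,x0):
    W=pts(c).reshape(-1,3);m=(abs(W[:,2]-.06)<.006)&(np.hypot(W[:,0]-x0[0],W[:,1]-x0[1])<.17)
    r=rectfit(W[m,:2],.088,.108,x0,.012);return r.x,r.fun/m.sum(),m.sum()
E
python3 - <<'E'
from fit import *
for n in["top","side"]:
    c=dict(np.load(n+"0.npz"));print(n,tray(c,[.55,.055,-.2]))
    W=pts(c).reshape(-1,3)
    m=(abs(W[:,2]-.05)<.006)&(W[:,0]<.40)&(W[:,0]>.25)&(W[:,1]>-.04)&(W[:,1]<.24)
    r=cv2.minAreaRect(W[m][:,:2].astype(np.float32)*1000);print("stop",m.sum(),r,cv2.boxPoints(r).round(0).tolist())
    m=(abs(W[:,2]-.025)<.006)&(W[:,0]<.46)&(W[:,0]>.25)&(W[:,1]>-.08)&(W[:,1]<.24)
    p=W[m]*1000;print("rail",m.sum());
    if n=="top":
        for q in (p[p[:,1]>90],p[p[:,1]<90]): print(q[::3,:2].round(0).astype(int).tolist())
E
```

```text
top (array([ 0.55462111,  0.04883813, -0.1763143 ]), np.float64(0.0060289964058827545), np.int64(2906))
stop 1454 ((341.130126953125, 98.52272033691406), (226.1962890625, 45.78586959838867), 78.47496795654297) [[296.0, -8.0], [341.0, -17.0], [386.0, 205.0], [341.0, 214.0]]
rail 506
[[459, 204], [458, 198], [456, 202], [456, 195], [454, 201], [454, 194], [452, 198], [450, 202], [450, 195], [448, 200], [448, 193], [445, 198], [445, 191], [443, 195], [443, 189], [441, 193], [439, 198], [439, 191], [437, 195], [437, 189], [435, 193], [435, 187], [432, 191], [430, 194], [430, 187], [428, 191], [426, 195], [426, 189], [424, 193], [424, 187], [421, 191], [419, 196], [420, 188], [417, 193], [415, 198], [415, 191], [413, 195], [412, 189], [411, 193], [409, 197], [408, 191], [406, 195], [404, 199], [404, 193], [402, 197], [402, 191], [400, 197], [398, 201], [398, 195], [395, 199], [395, 193], [394, 197], [391, 202], [391, 195], [389, 202], [389, 195], [386, 200], [385, 204], [385, 197], [383, 201], [382, 195], [381, 199], [378, 203], [378, 197], [376, 201], [374, 206], [374, 199], [372, 203], 
[... 793 characters left out ...]
360, -13], [360, -19], [357, -15], [355, -11], [355, -17], [353, -13], [351, -8], [351, -15], [349, -13], [347, -8], [347, -15], [345, 85], [345, -13], [342, 79], [343, -8], [342, -15], [340, -6], [340, -13], [339, 57], [338, -9], [338, -15], [336, -8], [336, -15], [334, -6], [334, -13], [332, 24], [332, -11], [330, 16], [329, 9], [330, -6], [329, -13], [327, 0], [328, -6], [328, -13], [325, -6], [323, -13]]
side (array([ 0.55282936,  0.0538587 , -0.17688427]), np.float64(0.00655543113796576), np.int64(1796))
stop 1199 ((341.07818603515625, 102.14024353027344), (225.63925170898438, 45.52177047729492), 78.26397705078125) [[296.0, -4.0], [340.0, -13.0], [386.0, 208.0], [342.0, 217.0]]
rail 811
```

```bash
cat > pose.py <<'E'
from h import *
from scipy.spatial.transform import Rotation as Ro
def tool():
    o=bot.get_obs();return o,np.array(o["ee_pos"]),Ro.from_euler("xyz",o["tcp_rot"],degrees=True).as_matrix()
E
python3 - <<'E'
from fit import *
from pose import *
o,p,R=tool();print("R",R.round(4).tolist())
a=-.203
for n in["top","side"]:
    c=dict(np.load(n+"0.npz"))
    W=pts(c).reshape(-1,3)
    # tray lip points only: drop inside
    t=tray(c,[.55,.055,-.18])[0]
    for _ in range(3):
        L=(W[:,:2]-t[:2])@np.array([[np.cos(t[2]),-np.sin(t[2])],[np.sin(t[2]),np.cos(t[2])]])
        m=(abs(W[:,2]-.059)<.006)&(np.maximum(abs(L[:,0])-.088,abs(L[:,1])-.108)>-.016)&(np.maximum(abs(L[:,0])-.088,abs(L[:,1])-.108)<.012)
        r=rectfit(W[m,:2],.088,.108,t,.012);t=r.x
    print(n,"tray",t.round(4),r.fun/m.sum(),m.sum())
    B=W[:,:2]@np.array([[np.cos(a),-np.sin(a)],[np.sin(a),np.cos(a)]])*1000; z=W[:,2]*1000
    s=(B[:,0]>250)&(B[:,0]<460)&(B[:,1]>20)&(B[:,1]<330)
    print("top of block by y-bin: xmin xmax")
    k=s&(abs(z-50)<5)&(B[:,0]<400)
    for y in range(40,300,12):
        q=B[k&(abs(B[:,1]-y)<6)]
        if len(q)>4: print(y,len(q),q[:,0].min().round(),q[:,0].max().round(),end=" | ")
    print("\ny range",B[k,1].min(),B[k,1].max())
    k=s&(abs(z-25)<5)
    for x in range(300,420,8):
        q=B[k&(abs(B[:,0]-x)<4)][:,1]; lo=q[q<165];hi=q[q>165]
        if len(lo)>2 and len(hi)>2: print(x,lo.min().round(),lo.max().round(),hi.min().round(),hi.max().round(),end=" | ")
    print()
    f=c["frame"].reshape(-1,3).astype(int); g=(f[:,1]>f[:,0]+60)&(f[:,1]>f[:,2]+60)&(z>5)&(z<50)
    print("green",g.sum(),np.median(W[g],0), W[g].min(0),W[g].max(0))
E
```

```text
R [[-0.0, 0.2733, -0.9619], [-0.0, -0.9619, -0.2733], [-1.0, 0.0, 0.0]]
top tray [ 0.5546  0.0489 -0.1768] 0.0030935078169041174 1929
top of block by y-bin: xmin xmax
52 24 300.0 319.0 | 64 62 299.0 321.0 | 76 60 298.0 321.0 | 88 71 299.0 331.0 | 100 83 299.0 336.0 | 112 105 291.0 336.0 | 124 80 298.0 335.0 | 136 80 298.0 331.0 | 148 72 299.0 331.0 | 160 79 299.0 331.0 | 172 79 299.0 330.0 | 184 74 299.0 331.0 | 196 73 299.0 331.0 | 208 80 299.0 332.0 | 220 101 292.0 337.0 | 232 79 299.0 334.0 | 244 69 299.0 331.0 | 256 59 299.0 321.0 | 268 58 299.0 321.0 | 280 20 300.0 320.0 | 
y range 52.7372759414057 278.3768756907001
316 53.0 155.0 173.0 278.0 | 324 53.0 164.0 193.0 278.0 | 332 52.0 62.0 268.0 277.0 | 340 53.0 62.0 269.0 278.0 | 348 52.0 62.0 268.0 278.0 | 356 53.0 62.0 268.0 278.0 | 364 53.0 62.0 268.0 277.0 | 372 53.0 62.0 269.0 278.0 | 380 53.0 62.0 268.0 279.0 | 388 49.0 61.0 270.0 282.0 | 396 44.0 56.0 273.0 289.0 | 404 37.0 52.0 278.0 293.0 | 412 30.0 46.0 284.0 299.0 | 
green 555 [ 0.74530746 -0.00543119  0.01567528] [ 0.70783147 -0.03652955  0.00503721] [0.77256201 0.0281
[... 276 characters left out ...]
148 53 297.0 329.0 | 160 64 298.0 330.0 | 172 61 298.0 330.0 | 184 62 298.0 330.0 | 196 66 298.0 329.0 | 208 69 298.0 330.0 | 220 86 291.0 336.0 | 232 86 295.0 336.0 | 244 67 298.0 331.0 | 256 60 298.0 319.0 | 268 54 298.0 320.0 | 280 48 299.0 320.0 | 
y range 56.01006865318396 281.62068859638987
300 56.0 164.0 165.0 281.0 | 348 55.0 65.0 271.0 281.0 | 356 56.0 67.0 270.0 281.0 | 364 52.0 64.0 269.0 281.0 | 372 55.0 66.0 271.0 281.0 | 380 53.0 65.0 271.0 281.0 | 388 48.0 65.0 272.0 286.0 | 396 47.0 60.0 274.0 291.0 | 404 40.0 54.0 279.0 298.0 | 412 34.0 48.0 284.0 304.0 | 
green 156 [ 0.76205569 -0.01738004  0.0244486 ] [ 0.72754248 -0.03192229  0.0055313 ] [0.77284028 0.03107045 0.03509166]
```

Emit:
apply_moves(
  commands=[
    [0,-0.021,-0.034,0,1],
    [0,-0.042,-0.068,0,1],
    [0,-0.063,-0.102,0,1],
    [0,-0.084,-0.136,0,1],
    [0,-0.105,-0.17,0,1],
    [0,-0.126,-0.204,0,1],
    [0,-0.147,-0.238,0,1],
    [0,-0.168,-0.272,0,1],
    [0,-0.189,-0.306,0,1],
    [0,-0.21,-0.34,0,1],
    [0,-0.21,-0.34,0,1],
  ],
)

```text
time: 2.1
ee_pos: [0.4222, -0.2312, 0.2311]
tcp_rot: [-139.1, 89.9, 57.0]
wrist_force: [-0.7, 0.5, -0.3]
opening: 0.0852
```

```bash
python3 -c "
from pose import *
o,p,R=tool();print(p,R.round(4).tolist(),np.round(o['q'],1),o['wrist_force'],o['time'])"
```

```text
[ 0.42220919 -0.23123271  0.23110367] [[0.0005, 0.2774, -0.9607], [0.0007, -0.9607, -0.2774], [-1.0, -0.0006, -0.0007]] [-2.870e+01 -4.400e+00  6.000e-01  9.500e+01  1.000e-01  1.352e+02] [-0.71452382  0.53214616 -0.31857195] 2.1
```

Emit:
apply_moves(
  commands=[
    [0,-0.015,-0.025,-0.14,1],
    [0,-0.031,-0.05,-0.28,1],
    [0,-0.046,-0.076,-0.42,1],
    [0,-0.062,-0.102,-0.56,1],
    [0,-0.077,-0.127,-0.7,1],
    [0,-0.093,-0.152,-0.84,1],
    [0,-0.108,-0.178,-0.98,1],
    [0,-0.124,-0.203,-1.12,1],
    [0,-0.139,-0.229,-1.26,1],
    [0,-0.155,-0.254,-1.4,1],
    [0,-0.17,-0.28,-1.54,1],
    [0,-0.186,-0.305,-1.68,1],
  ],
)

```text
time: 3.3
ee_pos: [0.6644, 0.0324, 0.2313]
tcp_rot: [121.6, 90.0, 54.3]
wrist_force: [0.7, 1.1, 0.4]
opening: 0.0855
```

```bash
cat > goal.py <<'E'
import sys
from pose import *
# goal tool pose x,y,z,yaw(of tool y, deg) -> shift in tool axes and roll
o,p,R=tool();g=list(map(float,sys.argv[1:5]))
yaw=np.degrees(np.arctan2(R[1,1],R[0,1]))
print(p.round(4),"yaw",yaw.round(2),"q",np.round(o['q'],1),"F",np.round(o['wrist_force'],2),"t",o['time'])
print("shift",(R.T@(np.array(g[:3])-p)).round(4),"roll",round(-np.radians((g[3]-yaw+180)%360-180),4))
E
python3 goal.py .664 .032 .231 79.9
```

```text
[0.6644 0.0324 0.2313] yaw 22.68 q [ 2.8 21.9 30.3 98.3  0.  70.1] F [0.67 1.05 0.43] t 3.3
shift [ 0.0003 -0.0005  0.0002] roll -0.9988
```

Emit:
apply_moves(
  commands=[
    [0,0,0,-0.14,1],
    [0,0,0,-0.28,1],
    [0,0,0,-0.42,1],
    [0,0,0,-0.56,1],
    [0,0,0,-0.7,1],
    [0,0,0,-0.84,1],
    [0,0,0,-1.0,1],
    [0.02,0,0,-1.0,1],
    [0.05,0,0,-1.0,1],
    [0.08,0,0,-1.0,1],
    [0.1,0,0,-1.0,1],
    [0.1,0,0,-1.0,1],
  ],
)

```text
time: 4.5
ee_pos: [0.6629, 0.0318, 0.1278]
tcp_rot: [-172.4, 89.7, 177.6]
wrist_force: [-0.1, 0.6, -0.1]
opening: 0.085
```

```bash
python3 goal.py .664 .032 .025 79.9; python3 - <<'E'
from h import *
W=cams.camera("wrist");S=cams.camera("side")
cv2.imwrite("pics/ws1.png",np.vstack([cv2.resize(W["frame"],(400,300)),cv2.resize(S["frame"][180:360,190:430],(400,300))]))
print(W["mount"].round(3).tolist())
E
```

```text
[0.6629 0.0318 0.1278] yaw 79.95 q [ 2.7 20.3 16.7 86.6  0.  12.8] F [-0.05  0.64 -0.11] t 4.5
shift [0.1028 0.0005 0.0016] roll 0.0008
[[0.001, -0.308, 0.951, -0.143], [1.0, -0.0, -0.001, -0.0], [0.001, 0.951, 0.308, -0.08], [0.0, 0.0, 0.0, 1.0]]
```

View pics/ws1.png

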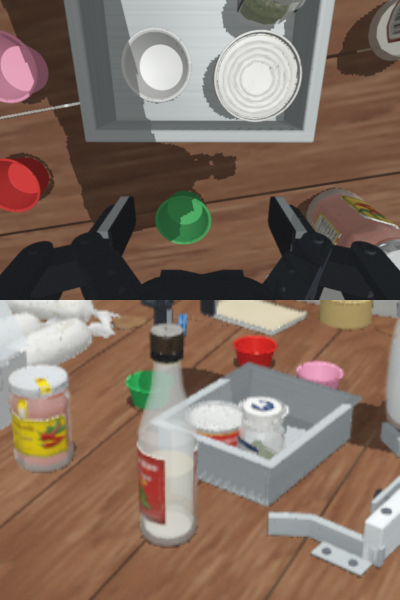

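The wrist view shows both fingertips clear behind the far lip, with the lip edge at y≈140 and the fingertips at (120,205) and (285,205). The green cup at (183,217) lies beyond them. I lower now.

Emit:
apply_moves(
  commands=[
    [0.015,0,0.001,0,1],
    [0.03,0,0.001,0,1],
    [0.045,0,0.001,0,1],
    [0.06,0,0.001,0,1],
    [0.075,0,0.001,0,1],
    [0.09,0,0.001,0,1],
    [0.1,0,0.001,0,1],
    [0.103,0,0.001,0,1],
    [0.103,0,0.001,0,1],
  ],
)

```text
time: 5.5
ee_pos: [0.6652, 0.0319, 0.0285]
tcp_rot: [123.6, 90.0, 113.5]
wrist_force: [0.0, 0.1, 0.4]
opening: 0.0853
```

```bash
python3 goal.py .664 .032 .025 79.9; python3 - <<'E'
from h import *
W=cams.camera("wrist");S=cams.camera("top")
np.savez("top1.npz",**S)
cv2.imwrite("pics/ws2.png",np.vstack([cv2.resize(W["frame"],(400,300)),cv2.resize(S["frame"][150:330,240:480],(400,300))]))
E
```

```text
[0.6652 0.0319 0.0285] yaw 79.95 q [ 2.7 21.6  7.3 75.7  0.  12.8] F [0.02 0.06 0.41] t 5.5
shift [ 0.0035 -0.0001 -0.0012] roll 0.0009
```

View pics/ws2.png

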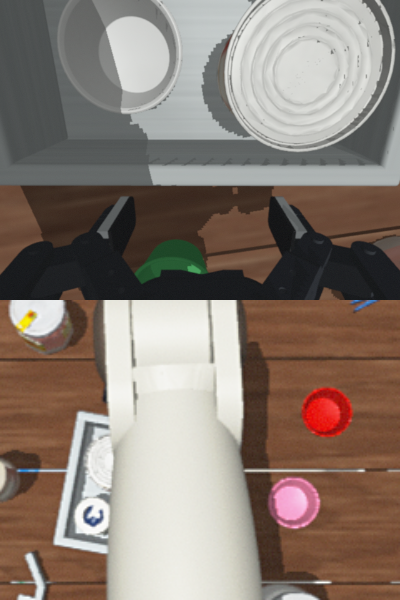

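Both tips sit below the lip's level behind it, at (120,205) and (285,205), with the lip edge at row 185. I approach gently.

Emit:
apply_moves(
  commands=[
    [0.003,0,-0.003,0,1],
    [0.003,0,-0.005,0,1],
    [0.003,0,-0.007,0,1],
    [0.003,0,-0.009,0,1],
    [0.003,0,-0.01,0,1],
    [0.003,0,-0.011,0,1],
    [0.003,0,-0.012,0,1],
    [0.003,0,-0.012,0,1],
  ],
)

```text
time: 6.4
ee_pos: [0.6539, 0.034, 0.0266]
tcp_rot: [32.6, 89.9, 22.5]
wrist_force: [-0.5, 0.4, -0.3]
opening: 0.0856
```

```bash
python3 goal.py .664 .032 .025 78.4; python3 - <<'E'
from h import *
W=cams.camera("wrist");np.savez("w2.npz",**W);cv2.imwrite("pics/w2.png",W["frame"])
E
```

```text
[0.6539 0.034  0.0266] yaw 79.95 q [ 3.  20.   5.1 75.   0.  13. ] F [-0.49  0.36 -0.26] t 6.4
shift [ 0.0016 -0.0002  0.0103] roll 0.0271
```

Emit:
apply_moves(
  commands=[
    [0.001,0,-0.001,0,1],
    [0.001,0,-0.002,0,1],
    [0.001,0,-0.003,0,1],
    [0.001,0,-0.004,0,1],
    [0.001,0,-0.004,0,1],
  ],
)

```text
time: 6.95
ee_pos: [0.6501, 0.0347, 0.0256]
tcp_rot: [24.9, 89.9, 14.9]
wrist_force: [2.8, 0.6, -2.3]
opening: 0.0855
```

Emit:
apply_moves(
  commands=[
    [0.001,0,-0.001,0,1],
    [0.001,0,-0.002,0,1],
    [0.001,0,-0.003,0,1],
    [0.001,0,-0.004,0,1],
    [0.001,0,-0.004,0,1],
  ],
)

```text
time: 7.45
ee_pos: [0.647, 0.0353, 0.0254]
tcp_rot: [15.7, 89.8, 5.6]
wrist_force: [4.3, -0.5, 2.3]
opening: 0.0855
```

Contact is made at about 4 N. I now pull towards the bay, squaring the tray (roll +0.027) and easing it about 3 mm to the left.

Emit:
apply_moves(
  commands=[
    [0.001,0,-0.001,0.001,1],
    [0.001,0,-0.002,0.003,1],
    [0.001,0.0003,-0.004,0.005,1],
    [0.001,0.0006,-0.006,0.008,1],
    [0.001,0.0009,-0.008,0.011,1],
    [0.001,0.0012,-0.01,0.014,1],
    [0.001,0.0015,-0.012,0.017,1],
    [0.001,0.0018,-0.014,0.02,1],
    [0.001,0.002,-0.016,0.023,1],
    [0.001,0.0023,-0.018,0.025,1],
    [0.001,0.0026,-0.02,0.027,1],
    [0.001,0.0029,-0.022,0.027,1],
  ],
)

```text
time: 8.65
ee_pos: [0.6269, 0.0417, 0.0254]
tcp_rot: [9.7, 89.6, -1.9]
wrist_force: [6.6, -2.9, 2.8]
opening: 0.0857
```

```bash
cat > look.py <<'E'
import sys
from fit import *
a=-.203
est=list(map(float,sys.argv[1:4]))
for n in["top","side"]:
    c=cams.camera(n);np.savez(n+"_l.npz",**c);cv2.imwrite(f"pics/{n}_{sys.argv[4]}.png",c["frame"])
    W=pts(c).reshape(-1,3);t=np.array(est)
    for _ in range(3):
        L=(W[:,:2]-t[:2])@np.array([[np.cos(t[2]),-np.sin(t[2])],[np.sin(t[2]),np.cos(t[2])]])
        g=np.maximum(abs(L[:,0])-.088,abs(L[:,1])-.108)
        m=(abs(W[:,2]-.059)<.006)&(g>-.016)&(g<.012)
        r=rectfit(W[m,:2],.088,.108,t,.012);t=r.x
    B=t[:2]@np.array([[np.cos(a),-np.sin(a)],[np.sin(a),np.cos(a)]])-([.4205,.1655] if n=="top" else [.4195,.1685])
    print(n,"world",t.round(4),"bay x,y mm",(B*1000).round(1),"yaw",round(t[2]-a,4),m.sum(),round(r.fun/m.sum(),4))
E
python3 look.py .530 .057 -.2 a; python3 goal.py .6 .04 .025 78.37
```

```text
top world [ 0.5297  0.0583 -0.2017] bay x,y mm [86.6 -1.6] yaw 0.0013 692 0.0031
side world [ 0.5282  0.0639 -0.2013] bay x,y mm [84.9  0.5] yaw 0.0017 1298 0.0033
[0.6266 0.0418 0.0254] yaw 78.4 q [ 3.8 16.1  0.1 73.6 -0.  15.4] F [ 4.41 -1.26  2.43] t 8.75
shift [ 0.0002 -0.0071 -0.0257] roll 0.0005
```

Square now and within about 1 mm of the middle line. I pull on.

Emit:
apply_moves(
  commands=[
    [0,0,-0.001,0,1],
    [0,0,-0.003,0,1],
    [0,0,-0.005,0,1],
    [0,0,-0.007,0,1],
    [0,0,-0.009,0,1],
    [0,0,-0.011,0,1],
    [0,0,-0.013,0,1],
    [0,0,-0.015,0,1],
    [0,0,-0.017,0,1],
    [0,0,-0.019,0,1],
    [0,0,-0.021,0,1],
    [0,0,-0.023,0,1],
  ],
)

```text
time: 9.95
ee_pos: [0.6043, 0.0465, 0.0255]
tcp_rot: [11.2, 89.6, -0.4]
wrist_force: [5.2, -1.0, 1.2]
opening: 0.0855
```

Emit:
apply_moves(
  commands=[
    [0,0,-0.002,0,1],
    [0,0,-0.004,0,1],
    [0,0,-0.006,0,1],
    [0,0,-0.008,0,1],
    [0,0,-0.01,0,1],
    [0,0,-0.012,0,1],
    [0,0,-0.014,0,1],
    [0,0,-0.016,0,1],
  ],
)

```text
time: 10.75
ee_pos: [0.5886, 0.0498, 0.0256]
tcp_rot: [11.3, 89.6, -0.2]
wrist_force: [4.7, -1.4, 1.5]
opening: 0.0854
```

```bash
python3 look.py .489 .067 -.203 b; python3 goal.py .5 .04 .025 78.37
```

```text
top world [ 0.4917  0.0661 -0.2032] bay x,y mm [47.8 -1.6] yaw -0.0002 687 0.0031
side world [ 0.49    0.0719 -0.1995] bay x,y mm [45.9  0.7] yaw 0.0035 1554 0.0034
[0.5883 0.0498 0.0255] yaw 78.41 q [ 4.9 11.1 -5.9 72.6 -0.  16.4] F [ 2.25 -0.05  1.72] t 10.85
shift [-0.0001 -0.0274 -0.0845] roll 0.0007
```

Emit:
apply_moves(
  commands=[
    [0,0,-0.002,0,1],
    [0,0,-0.004,0,1],
    [0,0,-0.006,0,1],
    [0,0,-0.008,0,1],
    [0,0,-0.01,0,1],
    [0,0,-0.012,0,1],
    [0,0,-0.014,0,1],
    [0,0,-0.016,0,1],
    [0,0,-0.018,0,1],
    [0,0,-0.02,0,1],
  ],
)

```text
time: 11.85
ee_pos: [0.5688, 0.0539, 0.0255]
tcp_rot: [11.7, 89.6, 0.1]
wrist_force: [5.6, -0.7, 0.5]
opening: 0.0853
```

Emit:
apply_moves(
  commands=[
    [0,0,-0.001,0,1],
    [0,0,-0.002,0,1],
    [0,0,-0.003,0,1],
    [0,0,-0.004,0,1],
    [0,0,-0.005,0,1],
    [0,0,-0.006,0,1],
    [0,0,-0.007,0,1],
    [0,0,-0.008,0,1],
  ],
)

```text
time: 12.65
ee_pos: [0.561, 0.0554, 0.0256]
tcp_rot: [11.6, 89.6, -0.0]
wrist_force: [5.6, -0.3, 1.2]
opening: 0.0851
```

```bash
python3 look.py .463 .073 -.203 c; python3 goal.py .5 .04 .025 78.37
```

```text
top world [ 0.4648  0.0717 -0.198 ] bay x,y mm [20.3 -1.5] yaw 0.005 721 0.0031
side world [ 0.4625  0.0775 -0.203 ] bay x,y mm [17.8  0.7] yaw -0.0 1631 0.0033
[0.5609 0.0555 0.0255] yaw 78.41 q [  5.7   7.5 -10.   72.1  -0.   17.3] F [ 4.61 -1.99  0.34] t 12.75
shift [ 0.0001 -0.0274 -0.0565] roll 0.0007
```

Emit:
apply_moves(
  commands=[
    [0,0,-0.001,0,1],
    [0,0,-0.002,0,1],
    [0,0,-0.003,0,1],
    [0,0,-0.004,0,1],
    [0,0,-0.005,0,1],
  ],
)

```text
time: 13.25
ee_pos: [0.556, 0.0565, 0.0255]
tcp_rot: [11.9, 89.6, 0.3]
wrist_force: [5.9, -1.3, 0.5]
opening: 0.0854
```

Emit:
apply_moves(
  commands=[
    [0,0,-0.001,0,1],
    [0,0,-0.002,0,1],
    [0,0,-0.003,0,1],
    [0,0,-0.004,0,1],
    [0,0,-0.005,0,1],
  ],
)

```text
time: 13.75
ee_pos: [0.5512, 0.0575, 0.0256]
tcp_rot: [11.6, 89.5, -0.0]
wrist_force: [5.6, -1.1, 0.0]
opening: 0.0854
```

Emit:
apply_moves(
  commands=[
    [0,0,-0.0008,0,1],
    [0,0,-0.0015,0,1],
    [0,0,-0.0022,0,1],
    [0,0,-0.003,0,1],
  ],
)

```text
time: 14.15
ee_pos: [0.5483, 0.0581, 0.0255]
tcp_rot: [11.4, 89.5, -0.2]
wrist_force: [4.1, -1.5, 0.0]
opening: 0.0855
```

Emit:
apply_moves(
  commands=[
    [0,0,-0.0005,0,1],
    [0,0,-0.001,0,1],
    [0,0,-0.0015,0,1],
    [0,0,-0.002,0,1],
  ],
)

```text
time: 14.55
ee_pos: [0.5464, 0.0584, 0.0256]
tcp_rot: [11.1, 89.5, -0.5]
wrist_force: [4.0, -0.2, 0.2]
opening: 0.085
```

Emit:
apply_moves(
  commands=[
    [0,0,-0.0005,0,1],
    [0,0,-0.001,0,1],
    [0,0,-0.0015,0,1],
    [0,0,-0.002,0,1],
  ],
)

```text
time: 14.95
ee_pos: [0.5445, 0.0588, 0.0255]
tcp_rot: [10.9, 89.5, -0.7]
wrist_force: [5.3, -0.9, 0.2]
opening: 0.0853
```

Emit:
apply_moves(
  commands=[
    [0,0,-0.0004,0,1],
    [0,0,-0.0008,0,1],
    [0,0,-0.0012,0,1],
    [0,0,-0.0015,0,1],
  ],
)

```text
time: 15.35
ee_pos: [0.5431, 0.0592, 0.0255]
tcp_rot: [10.7, 89.5, -0.9]
wrist_force: [4.4, -0.9, -1.0]
opening: 0.0851
```

Emit:
apply_moves(
  commands=[
    [0,0,-0.0004,0,1],
    [0,0,-0.0008,0,1],
    [0,0,-0.0012,0,1],
  ],
)

```text
time: 15.65
ee_pos: [0.5419, 0.0594, 0.0255]
tcp_rot: [10.7, 89.5, -0.9]
wrist_force: [4.5, -0.8, 0.8]
opening: 0.0856
```

Emit:
apply_moves(
  commands=[
    [0,0,-0.0004,0,1],
    [0,0,-0.0008,0,1],
    [0,0,-0.0012,0,1],
  ],
)

```text
time: 15.95
ee_pos: [0.5408, 0.0596, 0.0256]
tcp_rot: [10.5, 89.5, -1.1]
wrist_force: [4.2, -1.4, 1.3]
opening: 0.0853
```

Emit:
apply_moves(
  commands=[
    [0,0,-0.0003,0,1],
    [0,0,-0.0006,0,1],
    [0,0,-0.0009,0,1],
  ],
)

```text
time: 16.25
ee_pos: [0.5399, 0.0598, 0.0255]
tcp_rot: [10.3, 89.5, -1.3]
wrist_force: [5.6, -1.3, 0.6]
opening: 0.0851
```

Emit:
apply_moves(
  commands=[
    [0,0,-0.0003,0,1],
    [0,0,-0.0005,0,1],
    [0,0,-0.0007,0,1],
  ],
)

```text
time: 16.55
ee_pos: [0.5393, 0.0599, 0.0256]
tcp_rot: [10.2, 89.5, -1.4]
wrist_force: [5.5, -0.8, -0.2]
opening: 0.0853
```

Emit:
apply_moves(
  commands=[
    [0,0,-0.0003,0,1],
    [0,0,-0.0006,0,1],
    [0,0,-0.0008,0,1],
  ],
)

```text
time: 16.85
ee_pos: [0.5385, 0.06, 0.0255]
tcp_rot: [10.1, 89.5, -1.6]
wrist_force: [5.1, -1.7, 0.1]
opening: 0.0855
```

Emit:
apply_moves(
  commands=[
    [0,0,-0.0003,0,1],
    [0,0,-0.0005,0,1],
  ],
)

```text
time: 17.05
ee_pos: [0.5381, 0.0601, 0.0256]
tcp_rot: [10.0, 89.5, -1.6]
wrist_force: [6.5, -1.2, 0.2]
opening: 0.0854
```

Emit:
apply_moves(
  commands=[
    [0,0,-0.0003,0,1],
    [0,0,-0.0005,0,1],
  ],
)

```text
time: 17.25
ee_pos: [0.5381, 0.0601, 0.0256]
tcp_rot: [8.3, 89.4, -3.3]
wrist_force: [7.6, -1.7, -1.6]
opening: 0.0853
```

Emit:
apply_moves(
  commands=[
    [0,0,-0.0004,0,1],
    [0,0,-0.0007,0,1],
  ],
)

```text
time: 17.45
ee_pos: [0.538, 0.06, 0.0256]
tcp_rot: [5.8, 89.4, -5.8]
wrist_force: [8.9, -2.3, -1.8]
opening: 0.0855
```

Emit:
apply_moves(
  commands=[
    [0,0,-0.0005,0,1],
    [0,0,-0.0009,0,1],
  ],
)

```text
time: 17.65
ee_pos: [0.538, 0.0598, 0.0257]
tcp_rot: [3.6, 89.3, -8.0]
wrist_force: [10.3, -4.4, -1.6]
opening: 0.0857
```

```bash
python3 - <<'E'
from pose import *
for i in range(2):
    cams.camera("wrist")
    o,p,R=tool();f=o['wrist_force'];a=-.203
    print(p.round(4),R.round(4).tolist(),"Fbay",round(f[0]*np.cos(a)+f[1]*np.sin(a),2),round(-f[0]*np.sin(a)+f[1]*np.cos(a),2),f[2].round(2),o['torque'].round(2),o['time'])
E
```

```text
[0.538  0.0598 0.0257] [[0.0129, 0.2022, 0.9793], [-0.0019, 0.9793, -0.2022], [-0.9999, 0.0008, 0.013]] Fbay 10.13 -1.47 -3.12 [-0.59 -1.75 -0.15] 17.7
[0.538  0.0598 0.0256] [[0.0128, 0.2023, 0.9792], [-0.0018, 0.9793, -0.2023], [-0.9999, 0.0008, 0.0129]] Fbay 9.9 -2.06 -1.69 [-0.57 -1.75 -0.17] 17.75
```

Emit:
apply_moves(
  commands=[
    [0,0,-0.0009,0,1],
    [0,0,-0.0011,0,1],
    [0,0,-0.0013,0,1],
  ],
)

```text
time: 18.05
ee_pos: [0.5379, 0.0597, 0.0258]
tcp_rot: [2.6, 89.1, -9.1]
wrist_force: [12.3, -3.5, -4.2]
opening: 0.0853
```

Emit:
apply_moves(
  commands=[
    [0,0,-0.0013,0,1],
    [0,0,-0.0013,0,1],
    [0,0,-0.0013,0,1],
  ],
)

```text
time: 18.35
ee_pos: [0.538, 0.0596, 0.0259]
tcp_rot: [2.2, 89.0, -9.5]
wrist_force: [12.3, -3.5, -3.3]
opening: 0.0853
```

Emit:
apply_moves(
  commands=[
    [0,0,-0.0013,0,1],
    [0,0,-0.0013,0,1],
    [0,0,-0.0013,0,1],
  ],
)

```text
time: 18.65
ee_pos: [0.5381, 0.0596, 0.0261]
tcp_rot: [1.9, 88.8, -9.8]
wrist_force: [12.1, -3.0, -3.4]
opening: 0.0852
```

Emit:
apply_moves(
  commands=[
    [0,0,-0.0014,0,1],
    [0,0,-0.0015,0,1],
    [0,0,-0.0015,0,1],
    [0,0,-0.0015,0,1],
    [0,0,-0.0015,0,1],
    [0,0,-0.0015,0,1],
    [0,0,-0.0015,0,1],
    [0,0,-0.0015,0,1],
  ],
)

```text
time: 19.45
ee_pos: [0.5382, 0.0596, 0.0263]
tcp_rot: [1.7, 88.6, -10.1]
wrist_force: [12.4, -2.4, -3.6]
opening: 0.0851
```

Emit:
apply_moves(
  commands=[
    [0,0,-0.0015,0,1],
    [0,0,-0.0016,0,1],
    [0,0,-0.0017,0,1],
    [0,0,-0.0017,0,1],
    [0,0,-0.0017,0,1],
    [0,0,-0.0017,0,1],
    [0,0,-0.0017,0,1],
    [0,0,-0.0017,0,1],
  ],
)

```text
time: 20.25
ee_pos: [0.5382, 0.0596, 0.0267]
tcp_rot: [1.7, 88.4, -10.1]
wrist_force: [13.6, -3.4, -3.1]
opening: 0.0854
```

```bash
python3 look.py .442 .077 -.203 d; python3 goal.py .56 .055 .026 78.37
```

```text
top world [ 0.4408  0.0766 -0.2006] bay x,y mm [-4.2 -1.7] yaw 0.0024 724 0.0033
side world [ 0.4395  0.0822 -0.2065] bay x,y mm [-5.6  0.6] yaw -0.0035 1700 0.0033
[0.5383 0.0595 0.0267] yaw 78.19 q [  6.6   3.4 -14.3  70.8  -0.5  18.4] F [13.2  -4.26 -2.87] t 20.35
shift [ 0.0013 -0.      0.0222] roll -0.0031
```

Held at about 13–14 N along the bay, and both cameras put the tray square at bay x ≈ -5 mm. I let go and retreat.

Emit:
apply_moves(
  commands=[
    [0,0,0.0005,0,1],
    [0,0,0.002,0,1],
    [0,0,0.004,0,1],
    [0,0,0.007,0,1],
    [0,0,0.011,0,1],
    [0,0,0.015,0,1],
    [0,0,0.02,0,1],
    [0,0,0.022,0,1],
    [0,0,0.022,0,1],
  ],
)

```text
time: 21.25
ee_pos: [0.56, 0.0549, 0.0271]
tcp_rot: [1.5, 88.4, -10.3]
wrist_force: [-0.1, -0.4, -0.6]
opening: 0.0855
```

Emit:
apply_moves(
  commands=[
    [-0.01,0,0,0,1],
    [-0.025,0,0.001,0,1],
    [-0.045,0,0.001,0,1],
    [-0.065,0,0.002,0,1],
    [-0.085,0,0.002,0,1],
    [-0.105,0,0.003,0,1],
    [-0.125,0,0.003,0,1],
    [-0.145,0,0.004,0,1],
    [-0.165,0,0.004,0,1],
    [-0.185,0,0.005,0,1],
    [-0.2,0,0.005,0,1],
    [-0.2,0,0.005,0,1],
  ],
)

```text
time: 22.45
ee_pos: [0.5601, 0.055, 0.231]
tcp_rot: [4.1, 88.1, -7.7]
wrist_force: [0.2, -0.2, -0.6]
opening: 0.0854
```

```bash
python3 look.py .44 .079 -.203 e; python3 goal.py .56 .055 .026 78.37; python3 - <<'E'
import cv2,numpy as np
a=cv2.imread("pics/top_e.png")[120:390,190:470];b=cv2.imread("pics/side_e.png")[160:360,190:490]
from h import cams
w=cams.camera("wrist")["frame"]
cv2.imwrite("pics/end.png",np.hstack([cv2.resize(b,(420,280)),cv2.resize(w,(373,280))]))
E
```

```text
top world [ 0.4427  0.0779 -0.1819] bay x,y mm [-2.6  0. ] yaw 0.0211 310 0.0033
side world [ 0.4394  0.0821 -0.2055] bay x,y mm [-5.6  0.5] yaw -0.0025 1646 0.0031
[0.5595 0.055  0.2279] yaw 78.19 q [ 5.8  4.9  9.6 93.1 -0.4 17.6] F [ 0.63  0.63 -1.44] t 22.55
shift [ 2.018e-01 -1.000e-04 -5.400e-03] roll -0.0032
```

View pics/end.png

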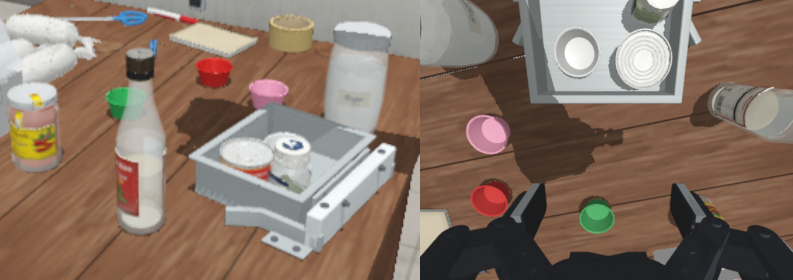

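The side view shows the tray at (285,155) against the stop with its contents standing. In the wrist view the gripper is clear of everything.

```bash
python3 -c "
from h import *
print(bot.job_done())"
```

```text
the job is handed in; nothing more can be done
None
```

I hooked both open fingertips behind the tray's far lip, squared it up and dragged it into the bay until it met the buffers. It slid at about 5 N. I then held it against the buffers at about 12.5 to 14 N along the bay (roughly 7 to 9 N above sliding) for about 2 s, longer than the half second asked. The highest total force I read was about 14.4 N, but force is only reported at the end of each move call. I then backed off, retreated upward and handed the job in at about 23 s.

**Last checks:**
- **Tray position:** the side camera puts the tray at bay x ≈ -5.6 mm and square to within 0.003 rad, the same position before and after I let go.
- **Disagreement:** the final top-camera fit showed 0.02 rad askew, but the arm hid most of the lip in that view, so I disregarded it. Before I let go, the two cameras agreed within about 1.5 mm along the bay, 2 mm across it and 0.006 rad.
- **Contents and bystanders:** the pictures show the pepper, milk tin and dip cup standing in the tray. The jars and bottles beside it look undisturbed; I did not measure their positions again.
- **Robot:** it touched nothing at the end, with wrist force near zero.

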